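# Tip the drilled blanks out of their tray into the crate

## Task

Lift the metal tray by its handle off the sloped rack with the three wooden blanks still on it, hold its open end low over the square wooden crate and tip it so that all three blanks slide into the crate (none into the round pan), without touching the blanks with the gripper or dropping them from a height. Then set the empty tray back on the rack as it stood, lying flat on the sloping board with its closed end down at the ledge, and let go. Leave the jar, hammer and mug where they are.

Things in the scene. Friction and masses are not known exactly. Their poses are not given: they have to be found in the camera images.
- tray: Aluminium tray, 190 mm long (x) by 136 wide (y), 0.25 kg; floor 4 mm, walls 4 mm thick and 30 high at the closed end (-x) and sides, open at +x. Origin: centre of its underside; z normal to its floor. A wooden handle bar crosses it along y: 16 mm thick (x), 24 high (z), 120 clear between uprights, centred at x -20, z 85. Starts on the rack, open end up the slope.
- tray_handle (a point): Centre of the tray's wooden handle bar (axes as the tray's).
- tray_lip (a point): Middle of the lower edge of the tray's open end (95 mm along x from the tray's origin).
- blank0: Hardwood blank with two drilled holes, 64 x 34 x 28 mm (x, y, z), about 50 g, lying loose on the tray. Origin: centre of its underside.
- blank1: A second blank like blank0.
- blank2: A third blank like blank0.
- crate: Square open wooden crate, fixed, 230 x 230 mm outside, 80 mm high, walls and floor 10 mm. Origin: centre of its underside.
- pan: Round open steel pan, fixed, 210 mm across the rim, 80 mm high, with two side handles; stays empty. Origin: centre of its underside.
- rack: Fixed wooden rack: a board 200 x 164 mm sloping 23 degrees, rising away from the robot, with a ledge 14 mm high across its low end (inner face at x = -96 mm). Origin: on the board's top face, where the seated tray's origin lies, 75 mm above the table; x runs up the slope, z is normal to the board.
- jar: Bystander: glass jar, 68 mm wide, 100 mm high. Origin: centre of its underside.
- hammer: Bystander: hammer lying on the table. Origin: underside of its middle.
- mug: Bystander: white mug, 80 mm wide, 90 mm high. Origin: centre of its underside.

How it is judged:
By the outcome, as a careful person would: the job done as asked, in the order asked, and still so for the second after the job is handed in, with the robot touching nothing.
It also fails if it takes over 59 s, if anything falls off the work surface, if the arm or the gripper's body presses on something with over 40 N, if the wrist force passes 120 N, or if a joint passes its speed limit or range.

## Robot

A 6-joint arm with a two-finger parallel gripper is mounted at the origin on the work surface. World frame = base frame: x ahead of the robot, y to its left, z up, the work surface at z = 0. Lengths are in m, angles in rad, forces in N, time in s.
With the tool pointing down it reaches from about 0.3 to 0.875 m from the base axis. Payload 6.4 kg.
Tool frame: the origin (TCP) lies midway between the tips of the shut fingers; the grasp point (between the pads) lies 19 mm behind it; z points along the fingers, y is the line along which they close (so a half turn about z gives the same grasp; the last joint's range is limited). The gripper opens to 85 mm and grips with 20 to 120 N. Pads are 22 mm wide; open, the fingers measure 114 mm over their backs; the gripper's body (76 mm by 85 mm) begins 54 mm behind the grasp point. The pads swing forward as they close: fully open they stand 13 mm farther back than shut.
Start: joints at [1.021, 0.181, 1.607, -0, 1.354, -0.206], TCP at [0.194, 0.541, 0.231] pointing down, gripper open.
Joint ranges: [-2.99, 2.99], [-0.89, 2.07], [0.3, 2.58], [-1.14, 4.28], [0, 2.63], [-3.12, 3.12]. Speed limits (rad/s): [2.57, 2.57, 3.01, 3.14, 3.14, 3.14].

## Interface

Orientations are given as a unit quaternion [w, x, y, z].
In Python, from bench import ctrl, vision, workorder gives the robot as it stands. The module is installed in compiled form; this text tells all that it offers.
- The arm moves only by the tool servo_tool, never from a script. Its argument "steps" is a list of rows, each an object of numbers: "dx", "dy", "dz": the shift along the world's x, y, z as a fraction of full scale; "wx", "wy", "wz": the turn, a rotation vector about the world's x, y, z as a fraction of full scale. A call has exactly 5 rows; each row is the pose to reach, as a shift and turn from the pose commanded when the call began, turning the shorter way round; what a row does not reach only later rows make up. Full scale, the value 1, is 100 mm for a shift and pi rad for a turn. A row lasts 1/12 s, in which the tool goes at most 41.7 mm and 7.16 degrees, less where a joint would pass 70% of its speed; a pose out of reach is approached as far as the arm can. A call with a number of a shift or a turn outside -1 to 1 is refused whole. A call with a gripper value outside its range is refused whole. "jaw" is the opening, from 0 (shut) to 1 (fully open), set as the call begins (left out, the last holds). The fingers move at their own pace and stop on an object; the grip force is fixed at half the most. Time passes only in rows, so rows that repeat a pose let the fingers close, or fill a call up. It gives the time, the measured TCP pose, the force, the opening and the grip force at its end, in the units of the state.
- ctrl.get_obs(): the state, without advancing time (a new reading comes with each control period).
- vision.camera(name): name is "side" or "top" or "wrist"; returns a dict with "frame" (384x512x3 uint8, red, green, blue), "vfov" (degrees; the focal length in pixels is half the picture's height over the tangent of half this angle, whatever the lens; pixels are square), "cx", "cy" (the principal point, pixels), "D" ([k1, k2, p1, p2, k3] as OpenCV has them; the pictures are not rectified), "camera_from_world" (4x4, takes a point from world to camera coordinates). Camera axes: x right, y up, looking along -z (the intrinsics and any distortion apply to the point x, -y, -z); pixel columns grow to the right and rows downward; lengths in m; the calibration is good to about 2 mm. A picture is of the moment at which its call begins. There is no depth.
- workorder.hand_in(): hands the job in; it is judged then, once.
The state is a dict: "time_s": time; "q": joint angles; "dq": joint speeds; "joint_efforts": joint torques, N m; "eef_pos": TCP position; "eef_rot": TCP orientation; "wrist_force": force on the tool from outside, world axes, zero at the start; "torque": the same for the moment, N m; "opening": opening from 0.0 (shut) to 1.0 (fully open); "grasp_force": force on a finger pad.
Only numpy, scipy, OpenCV 4.12 (cv2) and the standard library are available. Lean on these libraries where they do the work, as an engineer would, in place of code of your own. Each camera call takes 0.05 s, during which the arm holds its last target. There are 200 camera calls.

## Working session

There is one attempt and no reset: what is moved stays moved. The work goes in short steps, Python scripts to look and compute and a tool call to move; the robot and the scene stay as the last step left them, time stands still between calls to the robot, and variables do not carry over. Pictures are saved under pics/ and viewed, at most 10 in all, crops included, and the job is handed in when it is done.

Besides the shell and the picture viewer there is one more tool, called as a command line: name --argument value ..., lists and objects as JSON in quotes. servo_tool: Moves the arm, as the interface text tells. Its arguments: {"type":"object","properties":{"steps":{"type":"array","items":{"type":"object","properties":{"dx":{"type":"number"},"dy":{"type":"number"},"dz":{"type":"number"},"wx":{"type":"number"},"wy":{"type":"number"},"wz":{"type":"number"}}}},"jaw":{"type":"number"}},"required":["steps"]}

```bash
mkdir -p pics
cat > h.py <<'E'
import numpy as np, cv2
from bench import ctrl, vision, workorder
def snap(n,f=None):
    c=vision.camera(n)
    if f: cv2.imwrite(f'pics/{f}.png',c['frame'][:,:,::-1])
    fl=c['frame'].shape[0]/2/np.tan(np.radians(c['vfov'])/2)
    c['K']=np.array([[fl,0,c['cx']],[0,fl,c['cy']],[0,0,1]]); c['D']=np.array(c['D'],float)
    c['T']=np.array(c['camera_from_world']); return c
def ray(c,uv):
    u=cv2.undistortPoints(np.array([[uv]],float),c['K'],c['D'])[0,0]
    R=c['T'][:3,:3];t=c['T'][:3,3]
    return -R.T@t, R.T@np.array([u[0],-u[1],-1])
def plane(c,uv,z):
    o,d=ray(c,uv); return o+d*(z-o[2])/d[2]
def tri(c1,p1,c2,p2):
    a,d=ray(c1,p1);b,e=ray(c2,p2)
    s=np.linalg.lstsq(np.c_[d,-e],b-a,rcond=None)[0]
    return (a+d*s[0]+b+e*s[1])/2, np.linalg.norm(a+d*s[0]-b-e*s[1])
def proj(c,P):
    P=np.atleast_2d(P)@c['T'][:3,:3].T+c['T'][:3,3]
    return cv2.projectPoints(P*[1,-1,-1],np.zeros(3),np.zeros(3),c['K'],c['D'])[0][:,0]
E
python3 - <<'E'
from h import *
for n in ['side','top']:
    c=snap(n,n+'0'); print(n,c['vfov'],c['D'],-c['T'][:3,:3].T@c['T'][:3,3])
print(ctrl.get_obs())
E
```

```text
side 53.37431466132624 [-0.076474  0.        0.        0.        0.      ] [0.41581619 0.82425074 0.61875005]
top 47.55533809573469 [0.0483032 0.        0.        0.        0.       ] [ 0.42752351 -0.01933777  1.36867248]
{'time_s': 0.1, 'q': array([ 1.02070685e+00,  1.81485593e-01,  1.60788752e+00, -5.62169304e-06,
        1.35384722e+00, -2.06284959e-01]), 'dq': array([-2.47504777e-04,  3.82879772e-04, -2.97026786e-03,  9.81277110e-04,
        7.07788998e-05,  2.41416073e-04]), 'joint_efforts': array([ 7.19972140e-04, -4.45879233e+01, -3.52238882e+01, -2.88628653e-04,
        4.13820890e-03, -1.08670730e-05]), 'eef_pos': array([0.19352469, 0.54092097, 0.23047357]), 'eef_rot': array([-2.97948814e-04,  1.71056224e-01,  9.85260933e-01, -7.57343752e-04]), 'wrist_force': array([-0.82589643, -0.63913915, -0.12802515]), 'torque': array([-0.001118  ,  0.03185809, -0.04851813]), 'grasp_force': 0.0, 'opening': 1.0026620195490743}
```

View pics/side0.png

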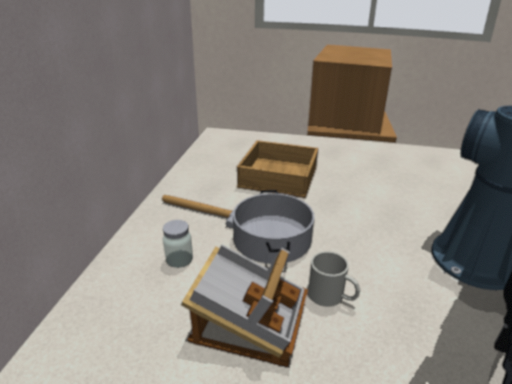

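View pics/top0.png

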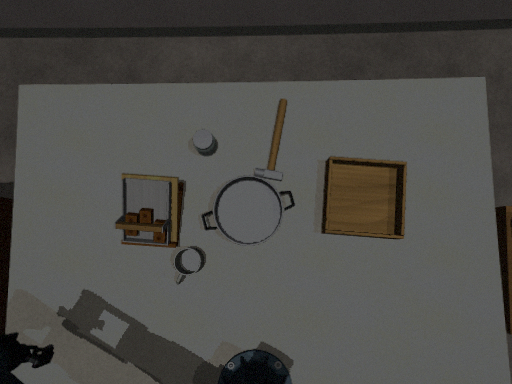

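Side: rack with tray at ~(250,300), pan (272,225), crate (278,168), mug (330,280), jar (177,243). Top: rack (150,210), handle bar (115–168, ~225), pan (248,210), crate (365,198), mug (188,262), jar (204,142), hammer (275,140).

Run:
```python
import cv2
import numpy as np
t=cv2.imread('pics/top0.png')[160:260,90:225]; s=cv2.imread('pics/side0.png')[230:370,170:320]
t=cv2.convertScaleAbs(cv2.resize(t,None,fx=5.6,fy=5.6,interpolation=2),alpha=1.5);cv2.imwrite('pics/t1.png',t)
cv2.imwrite('pics/s1.png',cv2.resize(s,None,fx=4.2,fy=4.2,interpolation=2))
```

```text
(no output)
```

View pics/t1.png

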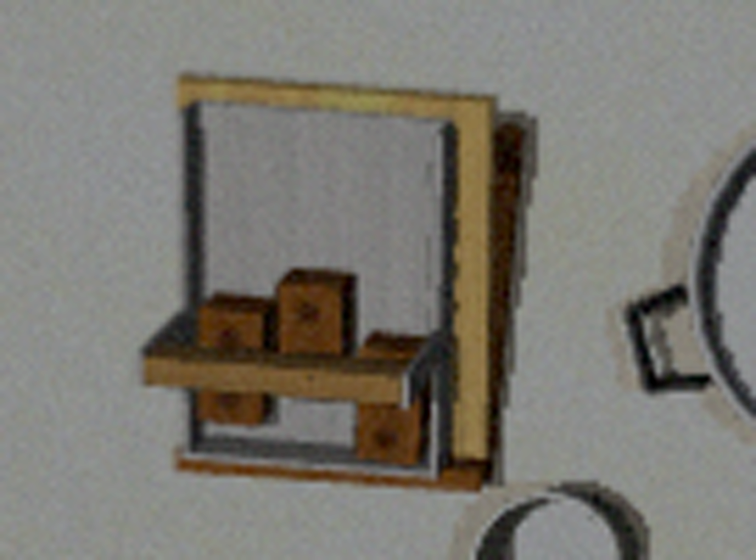

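View pics/s1.png

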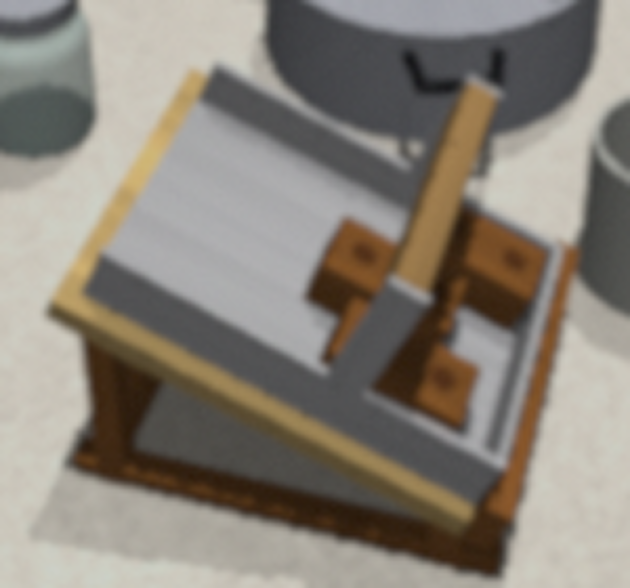

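Top crop: bar's upper face from (145,358)–(408,378) to (145,383)–(405,402); wall tops at the open end (195,103), (448,122). Side crop: bar upper face (470,80),(500,95),(430,300),(395,278); wall-top corners (215,68), (100,262), (560,243), (503,465).

Run:
```python
from h import *
T=snap('top');S=snap('side')
t=lambda u,v:(90-.5+(u+.5)/5.6,160-.5+(v+.5)/5.6)
s=lambda u,v:(170-.5+(u+.5)/4.2,230-.5+(v+.5)/4.2)
zo,zc,bu,bl=.1397,.0655,.1596,.1534
for n,c,p,z in [('openR',T,t(448,122),zo),('openR',S,s(215,68),zo),('openL',T,t(188,103),zo),('openL',S,s(98,262),zo),
 ('closR',T,t(440,478),zc),('closR',S,s(560,243),zc),('closL',T,t(183,455),zc),('closL',S,s(503,465),zc),
 ('barR up',T,t(408,378),bu),('barR up',S,s(470,78),bu),('barR lo',S,s(502,95),bl),('barL up',T,t(145,358),bu),('barL up',S,s(392,280),bu),('barL lo',S,s(432,300),bl),('barL lo',T,t(145,383),bl),('barRlo',T,t(405,402),bl)]:
    print(n,plane(c,p,z).round(4))
f=T['frame'].astype(int)
# crate rim
for p in [(327,157),(406,161),(404,238),(324,234)]: print('crate',plane(T,p,.08).round(4))
print('pan',[plane(T,p,.08).round(3) for p in [(214,210),(283,210),(248,176),(248,244)]])
print('mug',plane(T,(188,261),.09),'jar',plane(T,(204,140),.1),'ham',plane(T,(268,174),.02), plane(T,(283,99),.02))
```

```text
openR [0.6046 0.2321 0.1397]
openR [0.5983 0.2422 0.1397]
openL [0.6161 0.3641 0.1397]
openL [0.6108 0.3757 0.1397]
closR [0.4248 0.2494 0.0655]
closR [0.427  0.2497 0.0655]
closL [0.4389 0.3854 0.0655]
closL [0.4383 0.3842 0.0655]
barR up [0.4742 0.2464 0.1596]
barR up [0.4751 0.2499 0.1596]
barR lo [0.4599 0.2515 0.1534]
barL up [0.486  0.3761 0.1596]
barL up [0.4876 0.3804 0.1596]
barL lo [0.4714 0.3819 0.1534]
barL lo [0.4739 0.3778 0.1534]
barRlo [0.4626 0.2491 0.1534]
crate [ 0.6803 -0.2273  0.08  ]
crate [ 0.6644 -0.4603  0.08  ]
crate [ 0.437  -0.4424  0.08  ]
crate [ 0.4509 -0.2112  0.08  ]
pan [array([0.526, 0.112, 0.08 ]), array([ 0.523, -0.093,  0.08 ]), array([0.626, 0.01 , 0.08 ]), array([0.424, 0.012, 0.08 ])]
mug [0.37790777 0.18631015 0.09      ] jar [0.73310252 0.13915413 0.1       ] ham [ 0.64087363 -0.05133705  0.02      ] [ 0.88181134 -0.10292276  0.02      ]
```

```bash
cat >> h.py <<'E'
from scipy.spatial.transform import Rotation as Ro
YAW=np.radians(-5.2)
def rot(pitch,yaw=YAW):
    "tray attitude, pitch deg = open end up; tool x=tray y, tool y=tray x, tool z=-tray z"
    B=Ro.from_euler('ZY',[yaw,-np.radians(pitch)]).as_matrix()
    return np.c_[B[:,1],B[:,0],-B[:,2]]
def cur():
    o=ctrl.get_obs(); q=o['eef_rot']; return o,np.array(o['eef_pos']),Ro.from_quat([q[1],q[2],q[3],q[0]]).as_matrix()
def go(pos,R):
    o,p,C=cur()
    w=Ro.from_matrix(R@C.T).as_rotvec()/np.pi
    print('t',round(o['time_s'],2),'p',p.round(4),'shift',((np.array(pos)-p)/.1).round(3),'turn',w.round(4),'deg',np.linalg.norm(w)*180,'F',o['wrist_force'].round(1),'op',round(o['opening'],3),'q',o['q'].round(2))
BAR=np.array([.4785,.3136,.1454])
def bar2tcp(bar,R): return np.array(bar)+.019*R[:,2]
E
python3 - <<'E'
from h import *
R=rot(23); t=bar2tcp(BAR,R); print(t); go(t-.08*R[:,2],R)
E
```

```text
[0.48589334 0.31292715 0.12791041]
t 0.2 p [0.1936 0.5411 0.2307] shift [ 2.611 -2.253 -0.292] turn [ 0.0741 -0.1162 -0.4134] deg 78.44083167834874 F [ 0.4 -0.1 -0.5] op 1.002 q [ 1.02  0.18  1.61 -0.    1.35 -0.21]
```

servo_tool --steps '[{"dx": 0.18,"dy": -0.15,"wx": 0.005,"wy": -0.0077,"wz": -0.0276},{"dx": 0.36,"dy": -0.3,"wx": 0.01,"wy": -0.0155,"wz": -0.055},{"dx": 0.54,"dy": -0.45,"wx": 0.015,"wy": -0.023,"wz": -0.083},{"dx": 0.72,"dy": -0.6,"wx": 0.02,"wy": -0.031,"wz": -0.11},{"dx": 0.9,"dy": -0.75,"wx": 0.025,"wy": -0.039,"wz": -0.138}]'

```text
$.steps[0]: bad value
```

servo_tool --steps '[{"dx": 0.18,"dy": -0.15,"wx": 0.005,"wy": -0.0077,"wz": -0.0276},{"dx": 0.36,"dy": -0.3,"wx": 0.01,"wy": -0.0155,"wz": -0.055},{"dx": 0.54,"dy": -0.45,"wx": 0.015,"wy": -0.023,"wz": -0.083},{"dx": 0.72,"dy": -0.6,"wx": 0.02,"wy": -0.031,"wz": -0.11},{"dx": 0.9,"dy": -0.75,"wx": 0.025,"wy": -0.039,"wz": -0.138}]'

```text
$.steps[0]: bad value
```

Run:
```python
from h import *
R=rot(23); t=bar2tcp(BAR,R); go(t-.08*R[:,2],R)
```

```text
t 0.2 p [0.1936 0.5411 0.2307] shift [ 2.611 -2.253 -0.292] turn [ 0.0741 -0.1162 -0.4134] deg 78.44083167834874 F [ 0.4 -0.1 -0.5] op 1.002 q [ 1.02  0.18  1.61 -0.    1.35 -0.21]
```

Every key is needed in each row, it seems.

servo_tool --steps '[{"dx": 0.18,"dy": -0.15,"dz": 0,"wx": 0.005,"wy": -0.0077,"wz": -0.0276},{"dx": 0.36,"dy": -0.3,"dz": 0,"wx": 0.01,"wy": -0.0155,"wz": -0.055},{"dx": 0.54,"dy": -0.45,"dz": 0,"wx": 0.015,"wy": -0.023,"wz": -0.083},{"dx": 0.72,"dy": -0.6,"dz": 0,"wx": 0.02,"wy": -0.031,"wz": -0.11},{"dx": 0.9,"dy": -0.75,"dz": 0,"wx": 0.025,"wy": -0.039,"wz": -0.138}]'

```text
time_s: 0.62
eef_pos: [0.2844, 0.4655, 0.2311]
eef_rot: [0.054, 0.38, 0.922, 0.049]
wrist_force: [0.0, -0.2, -0.2]
opening: 1.001
grasp_force: 0.0
```

servo_tool --steps '[{"dx": 0.18,"dy": -0.15,"dz": 0,"wx": 0.005,"wy": -0.0077,"wz": -0.0276},{"dx": 0.36,"dy": -0.3,"dz": 0,"wx": 0.01,"wy": -0.0155,"wz": -0.055},{"dx": 0.54,"dy": -0.45,"dz": 0,"wx": 0.015,"wy": -0.023,"wz": -0.083},{"dx": 0.72,"dy": -0.6,"dz": 0,"wx": 0.02,"wy": -0.031,"wz": -0.11},{"dx": 0.9,"dy": -0.75,"dz": 0,"wx": 0.025,"wy": -0.039,"wz": -0.138}]'

```text
time_s: 1.03
eef_pos: [0.3744, 0.3904, 0.2312]
eef_rot: [0.104, 0.568, 0.811, 0.095]
wrist_force: [-0.6, -0.5, 0.0]
opening: 0.997
grasp_force: 0.0
```

Run:
```python
from h import *
R=rot(23); t=bar2tcp(BAR,R); go(t-.08*R[:,2],R)
```

```text
t 1.03 p [0.3744 0.3904 0.2312] shift [ 0.803 -0.747 -0.297] turn [ 0.0242 -0.0372 -0.1361] deg 25.768384764997204 F [-0.6 -0.5  0. ] op 0.997 q [ 0.67 -0.04  1.86 -0.16  1.07  0.38]
```

servo_tool --steps '[{"dx": 0.2,"dy": -0.19,"dz": -0.07,"wx": 0.006,"wy": -0.009,"wz": -0.034},{"dx": 0.4,"dy": -0.37,"dz": -0.15,"wx": 0.012,"wy": -0.019,"wz": -0.068},{"dx": 0.6,"dy": -0.56,"dz": -0.22,"wx": 0.018,"wy": -0.028,"wz": -0.102},{"dx": 0.8,"dy": -0.75,"dz": -0.3,"wx": 0.024,"wy": -0.037,"wz": -0.136},{"dx": 0.8,"dy": -0.75,"dz": -0.3,"wx": 0.024,"wy": -0.037,"wz": -0.136}]'

```text
time_s: 1.45
eef_pos: [0.4547, 0.3134, 0.1991]
eef_rot: [0.147, 0.725, 0.66, 0.132]
wrist_force: [-0.1, -0.8, 0.1]
opening: 1.0
grasp_force: 0.0
```

Run:
```python
from h import *
R=rot(23); t=bar2tcp(BAR,R); go(t,R)
s=snap('side');w=snap('wrist')
o,p,C=cur()
for c in (s,w): c['im']=c['frame'][:,:,::-1].copy()
B=R[:,[1,0]];n=-R[:,2]
for x,y,z in [(-8,-60,12),(8,-60,12),(-8,60,12),(8,60,12)]:
    P=BAR+(x*R[:,1]+y*R[:,0]+z*n)/1e3
    for c in (s,w):
        u=proj(c,P)[0]; cv2.circle(c['im'],(int(u[0]),int(u[1])),2,(0,255,0),-1)
a=cv2.resize(s['im'][180:380,120:380],(520,400)); b=w['im']; b=cv2.resize(b,(270,202))
im=np.zeros((400,800,3),np.uint8); im[:,:520]=a; im[:202,520:790]=b; cv2.imwrite('pics/pre.png',im)
```

```text
t 1.45 p [0.4547 0.3134 0.1991] shift [ 0.312 -0.004 -0.712] turn [ 0.0009 -0.001   0.001 ] deg 0.3043217659083725 F [-0.1 -0.8  0.1] op 1.0 q [ 0.52 -0.01  1.93 -0.29  0.91  0.76]
```

View pics/pre.png

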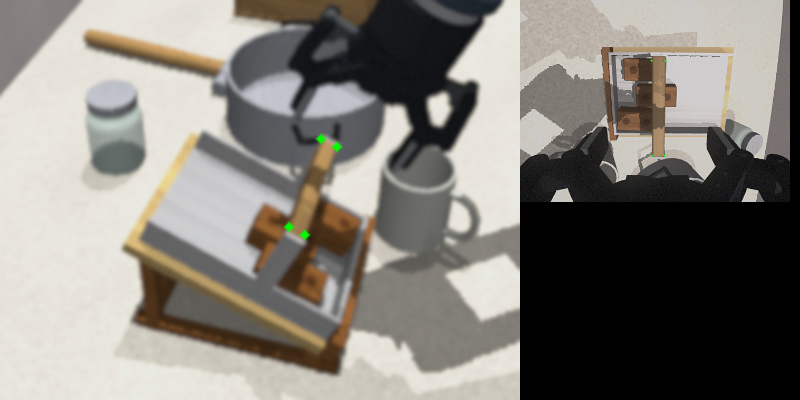

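The marks computed for the bar's corners fall on it in both views ((321,139)–(305,235) side, (658,58)–(658,155) wrist); the way down is clear.

servo_tool --steps '[{"dx": 0.07,"dy": -0.01,"dz": -0.16,"wx": 0,"wy": 0,"wz": 0},{"dx": 0.14,"dy": -0.01,"dz": -0.32,"wx": 0,"wy": 0,"wz": 0},{"dx": 0.21,"dy": -0.01,"dz": -0.48,"wx": 0,"wy": 0,"wz": 0},{"dx": 0.27,"dy": -0.01,"dz": -0.62,"wx": 0,"wy": 0,"wz": 0},{"dx": 0.31,"dy": -0.01,"dz": -0.71,"wx": 0,"wy": 0,"wz": 0}]'

```text
time_s: 1.97
eef_pos: [0.4843, 0.316, 0.1293]
eef_rot: [0.146, 0.722, 0.663, 0.133]
wrist_force: [-0.5, 0.3, 0.3]
opening: 0.996
grasp_force: 0.0
```

servo_tool --steps '[{"dx": 0,"dy": 0,"dz": 0,"wx": 0,"wy": 0,"wz": 0},{"dx": 0,"dy": 0,"dz": 0,"wx": 0,"wy": 0,"wz": 0},{"dx": 0,"dy": 0,"dz": 0,"wx": 0,"wy": 0,"wz": 0},{"dx": 0,"dy": 0,"dz": 0,"wx": 0,"wy": 0,"wz": 0},{"dx": 0,"dy": 0,"dz": 0,"wx": 0,"wy": 0,"wz": 0}]' --jaw 0

```text
time_s: 2.38
eef_pos: [0.485, 0.3158, 0.1314]
eef_rot: [0.147, 0.722, 0.663, 0.134]
wrist_force: [1.2, 0.1, -0.4]
opening: 0.297
grasp_force: 0.0
```

servo_tool --steps '[{"dx": 0,"dy": 0,"dz": 0,"wx": 0,"wy": 0,"wz": 0},{"dx": 0,"dy": 0,"dz": 0,"wx": 0,"wy": 0,"wz": 0},{"dx": 0,"dy": 0,"dz": 0,"wx": 0,"wy": 0,"wz": 0},{"dx": 0,"dy": 0,"dz": 0,"wx": 0,"wy": 0,"wz": 0},{"dx": 0,"dy": 0,"dz": 0,"wx": 0,"wy": 0,"wz": 0}]'

```text
time_s: 2.8
eef_pos: [0.485, 0.3158, 0.1314]
eef_rot: [0.147, 0.722, 0.663, 0.134]
wrist_force: [-3.2, 0.2, 5.7]
opening: 0.175
grasp_force: 59.9
```

Run:
```python
from h import *
R=rot(23); t=bar2tcp(BAR,R); go(t,R); print(ctrl.get_obs()['grasp_force'])
```

```text
t 2.8 p [0.485  0.3158 0.1314] shift [ 0.009 -0.029 -0.035] turn [ 0.0002 -0.0002 -0.0015] deg 0.2772902821629865 F [-3.2  0.2  5.7] op 0.175 q [ 0.49  0.14  1.93 -0.32  0.75  0.77]
59.87508416175842
```

servo_tool --steps '[{"dx": 0,"dy": 0,"dz": 0.05,"wx": 0,"wy": 0,"wz": 0},{"dx": 0,"dy": 0,"dz": 0.15,"wx": 0,"wy": 0,"wz": 0},{"dx": 0,"dy": 0,"dz": 0.3,"wx": 0,"wy": 0,"wz": 0},{"dx": 0,"dy": 0,"dz": 0.45,"wx": 0,"wy": 0,"wz": 0},{"dx": 0,"dy": 0,"dz": 0.6,"wx": 0,"wy": 0,"wz": 0}]'

```text
time_s: 3.22
eef_pos: [0.4842, 0.3151, 0.1908]
eef_rot: [0.146, 0.722, 0.663, 0.133]
wrist_force: [0.3, -0.8, -4.4]
opening: 0.179
grasp_force: 58.7
```

servo_tool --steps '[{"dx": 0,"dy": 0,"dz": 0.15,"wx": 0,"wy": 0,"wz": 0},{"dx": 0,"dy": 0,"dz": 0.3,"wx": 0,"wy": 0,"wz": 0},{"dx": 0,"dy": 0,"dz": 0.45,"wx": 0,"wy": 0,"wz": 0},{"dx": 0,"dy": 0,"dz": 0.6,"wx": 0,"wy": 0,"wz": 0},{"dx": 0,"dy": 0,"dz": 0.65,"wx": 0,"wy": 0,"wz": 0}]'

```text
time_s: 3.63
eef_pos: [0.4855, 0.3158, 0.2583]
eef_rot: [0.147, 0.722, 0.662, 0.135]
wrist_force: [-0.1, 0.0, -4.3]
opening: 0.177
grasp_force: 58.7
```

Run:
```python
from h import *
R=rot(23); go([.485,.3158,.25],R); print(ctrl.get_obs()['torque'])
s=snap('side');w=snap('wrist')
im=np.zeros((400,800,3),np.uint8); im[:,:520]=cv2.resize(s['frame'][130:330,120:380,::-1],(520,400)); im[:202,520:790]=cv2.resize(w['frame'][:,:,::-1],(270,202)); cv2.imwrite('pics/lift.png',im)
```

```text
t 3.63 p [0.4855 0.3158 0.2583] shift [-0.005  0.    -0.083] turn [-0.0001  0.0003 -0.0015] deg 0.2722713207677939 F [-0.1  0.  -4.3] op 0.177 q [ 0.49 -0.02  1.82 -0.25  1.01  0.68]
[0.11021221 0.46986889 0.08480161]
```

View pics/lift.png

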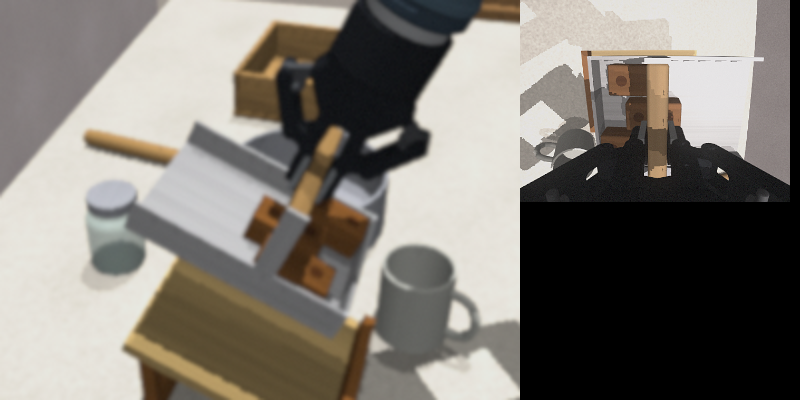

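Tray is held cleanly, three blanks still on it, clear of the rack (side view tray at ~(270,230)).

```bash
cat >> h.py <<'E'
P0=np.array([.4850,.3158,.1314]); R0=rot(23)
D=R0.T@(P0-BAR)
C=np.array([.558,-.335,0]); XD=np.array([.9957,-.0906,0])
def lip(pitch,back,z):
    R=rot(pitch); L=C-back*XD; L[2]=z
    return L-.115*R[:,1]+(-.085)*R[:,2]+R@D, R
E
python3 - <<'E'
from h import *
for a in [(23,.03,.25),(10,.03,.15),(0,.03,.105),(-15,.03,.085),(-30,.03,.065),(-45,.03,.055),(-55,.03,.055)]: print(a,lip(*a)[0].round(4))
go(*lip(23,.03,.25))
E
```

```text
(23, 0.03, 0.25) [ 0.3961 -0.3175  0.2693]
(10, 0.03, 0.15) [ 0.4038 -0.3182  0.1987]
(0, 0.03, 0.105) [ 0.4142 -0.3191  0.1747]
(-15, 0.03, 0.085) [ 0.436  -0.3211  0.182 ]
(-30, 0.03, 0.065) [ 0.4641 -0.3237  0.1827]
(-45, 0.03, 0.055) [ 0.4967 -0.3266  0.1854]
(-55, 0.03, 0.055) [ 0.5197 -0.3287  0.1889]
t 3.73 p [0.4852 0.3156 0.2567] shift [-0.89  -6.331  0.126] turn [ 0.     -0.0001 -0.0014] deg 0.25263283296806044 F [-0.4  0.4 -4.8] op 0.174 q [ 0.49 -0.02  1.82 -0.25  1.01  0.68]
```

servo_tool --steps '[{"dx": 0,"dy": -0.04,"dz": 0,"wx": 0,"wy": 0,"wz": 0},{"dx": 0,"dy": -0.12,"dz": 0,"wx": 0,"wy": 0,"wz": 0},{"dx": 0,"dy": -0.24,"dz": 0,"wx": 0,"wy": 0,"wz": 0},{"dx": 0,"dy": -0.38,"dz": 0,"wx": 0,"wy": 0,"wz": 0},{"dx": 0,"dy": -0.54,"dz": 0,"wx": 0,"wy": 0,"wz": 0}]'

```text
time_s: 4.15
eef_pos: [0.4839, 0.2602, 0.2536]
eef_rot: [0.146, 0.722, 0.663, 0.132]
wrist_force: [0.7, -0.2, -4.1]
opening: 0.174
grasp_force: 58.7
```

servo_tool --steps '[{"dx": 0,"dy": -0.18,"dz": 0,"wx": 0,"wy": 0,"wz": 0},{"dx": 0,"dy": -0.36,"dz": 0,"wx": 0,"wy": 0,"wz": 0},{"dx": 0,"dy": -0.54,"dz": 0,"wx": 0,"wy": 0,"wz": 0},{"dx": 0,"dy": -0.72,"dz": 0,"wx": 0,"wy": 0,"wz": 0},{"dx": 0,"dy": -0.9,"dz": 0,"wx": 0,"wy": 0,"wz": 0}]'

```text
time_s: 4.57
eef_pos: [0.4837, 0.1698, 0.2537]
eef_rot: [0.146, 0.722, 0.663, 0.132]
wrist_force: [0.9, -0.3, -3.9]
opening: 0.176
grasp_force: 58.7
```

servo_tool --steps '[{"dx": 0,"dy": -0.18,"dz": 0,"wx": 0,"wy": 0,"wz": 0},{"dx": 0,"dy": -0.36,"dz": 0,"wx": 0,"wy": 0,"wz": 0},{"dx": 0,"dy": -0.54,"dz": 0,"wx": 0,"wy": 0,"wz": 0},{"dx": 0,"dy": -0.72,"dz": 0,"wx": 0,"wy": 0,"wz": 0},{"dx": 0,"dy": -0.9,"dz": 0,"wx": 0,"wy": 0,"wz": 0}]'

```text
time_s: 4.98
eef_pos: [0.4836, 0.08, 0.2538]
eef_rot: [0.146, 0.722, 0.663, 0.133]
wrist_force: [-0.5, -0.4, -3.9]
opening: 0.175
grasp_force: 58.7
```

servo_tool --steps '[{"dx": 0,"dy": -0.18,"dz": 0,"wx": 0,"wy": 0,"wz": 0},{"dx": 0,"dy": -0.36,"dz": 0,"wx": 0,"wy": 0,"wz": 0},{"dx": 0,"dy": -0.54,"dz": 0,"wx": 0,"wy": 0,"wz": 0},{"dx": 0,"dy": -0.72,"dz": 0,"wx": 0,"wy": 0,"wz": 0},{"dx": 0,"dy": -0.9,"dz": 0,"wx": 0,"wy": 0,"wz": 0}]'

```text
time_s: 5.4
eef_pos: [0.4835, -0.0099, 0.2538]
eef_rot: [0.146, 0.722, 0.663, 0.133]
wrist_force: [0.3, 0.3, -3.9]
opening: 0.173
grasp_force: 58.7
```

servo_tool --steps '[{"dx": 0,"dy": -0.18,"dz": 0,"wx": 0,"wy": 0,"wz": 0},{"dx": 0,"dy": -0.36,"dz": 0,"wx": 0,"wy": 0,"wz": 0},{"dx": 0,"dy": -0.54,"dz": 0,"wx": 0,"wy": 0,"wz": 0},{"dx": 0,"dy": -0.72,"dz": 0,"wx": 0,"wy": 0,"wz": 0},{"dx": 0,"dy": -0.9,"dz": 0,"wx": 0,"wy": 0,"wz": 0}]'

```text
time_s: 5.82
eef_pos: [0.4835, -0.0997, 0.2538]
eef_rot: [0.146, 0.722, 0.663, 0.133]
wrist_force: [-0.1, -0.4, -4.7]
opening: 0.173
grasp_force: 58.7
```

servo_tool --steps '[{"dx": -0.04,"dy": -0.18,"dz": 0,"wx": 0,"wy": 0,"wz": 0},{"dx": -0.1,"dy": -0.36,"dz": 0,"wx": 0,"wy": 0,"wz": 0},{"dx": -0.17,"dy": -0.54,"dz": 0,"wx": 0,"wy": 0,"wz": 0},{"dx": -0.24,"dy": -0.72,"dz": 0,"wx": 0,"wy": 0,"wz": 0},{"dx": -0.31,"dy": -0.9,"dz": 0,"wx": 0,"wy": 0,"wz": 0}]'

```text
time_s: 6.23
eef_pos: [0.4522, -0.1894, 0.2539]
eef_rot: [0.146, 0.722, 0.663, 0.133]
wrist_force: [-0.1, -0.4, -4.2]
opening: 0.176
grasp_force: 58.7
```

servo_tool --steps '[{"dx": -0.07,"dy": -0.18,"dz": 0,"wx": 0,"wy": 0,"wz": 0},{"dx": -0.14,"dy": -0.36,"dz": 0,"wx": 0,"wy": 0,"wz": 0},{"dx": -0.21,"dy": -0.54,"dz": 0,"wx": 0,"wy": 0,"wz": 0},{"dx": -0.28,"dy": -0.71,"dz": 0,"wx": 0,"wy": 0,"wz": 0},{"dx": -0.35,"dy": -0.86,"dz": 0,"wx": 0,"wy": 0,"wz": 0}]'

```text
time_s: 6.65
eef_pos: [0.4172, -0.2756, 0.2539]
eef_rot: [0.146, 0.723, 0.662, 0.133]
wrist_force: [0.7, -0.3, -3.3]
opening: 0.179
grasp_force: 58.7
```

servo_tool --steps '[{"dx": -0.06,"dy": -0.13,"dz": 0,"wx": 0,"wy": 0,"wz": 0},{"dx": -0.12,"dy": -0.24,"dz": 0,"wx": 0,"wy": 0,"wz": 0},{"dx": -0.17,"dy": -0.33,"dz": 0,"wx": 0,"wy": 0,"wz": 0},{"dx": -0.2,"dy": -0.39,"dz": 0,"wx": 0,"wy": 0,"wz": 0},{"dx": -0.21,"dy": -0.42,"dz": 0,"wx": 0,"wy": 0,"wz": 0}]'

```text
time_s: 7.07
eef_pos: [0.3969, -0.3173, 0.2546]
eef_rot: [0.146, 0.723, 0.662, 0.133]
wrist_force: [0.0, -0.3, -3.5]
opening: 0.176
grasp_force: 58.7
```

Run:
```python
from h import *
go(*lip(0,.03,.105))
s=snap('side');t=snap('top')
for c in(s,t):
    c['im']=c['frame'][:,:,::-1].copy()
    for x in(-115,115):
        for y in(-115,115):
            u=proj(c,C+[x*.9977e-3+y*.068e-3,-x*.068e-3+y*.9977e-3,.08])[0]; cv2.circle(c['im'],(int(u[0]),int(u[1])),2,(0,255,0),-1)
im=np.hstack([cv2.resize(s['im'][90:290,150:350],(400,400)),cv2.resize(t['im'][110:310,240:440],(400,400))]); cv2.imwrite('pics/over.png',im)
```

```text
t 7.07 p [ 0.3969 -0.3173  0.2546] shift [ 0.173 -0.018 -0.8  ] turn [ 0.0116  0.1263 -0.0011] deg 22.83897233987552 F [ 0.  -0.3 -3.5] op 0.176 q [-1.13 -0.21  2.    0.37  1.17 -1.16]
```

View pics/over.png

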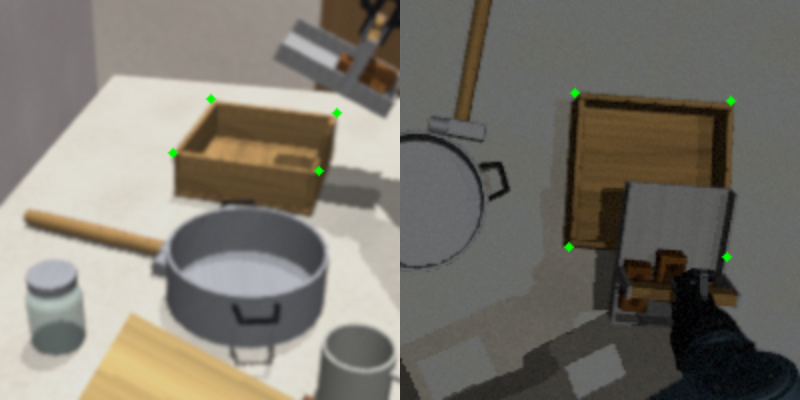

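Top view: tray over the crate's near part, blanks in place at (655,275); crate's rim matches my marks.

servo_tool --steps '[{"dx": 0.01,"dy": 0,"dz": -0.05,"wx": 0.0006,"wy": 0.008,"wz": 0},{"dx": 0.025,"dy": 0,"dz": -0.13,"wx": 0.0015,"wy": 0.02,"wz": 0},{"dx": 0.045,"dy": 0,"dz": -0.23,"wx": 0.003,"wy": 0.036,"wz": 0},{"dx": 0.065,"dy": -0.01,"dz": -0.33,"wx": 0.0045,"wy": 0.05,"wz": 0},{"dx": 0.085,"dy": -0.01,"dz": -0.41,"wx": 0.006,"wy": 0.063,"wz": 0}]'

```text
time_s: 7.58
eef_pos: [0.4068, -0.3169, 0.2138]
eef_rot: [0.073, 0.733, 0.673, 0.067]
wrist_force: [-0.0, 0.3, -4.7]
opening: 0.175
grasp_force: 58.7
```

servo_tool --steps '[{"dx": 0.02,"dy": 0,"dz": -0.1,"wx": 0.0015,"wy": 0.015,"wz": 0},{"dx": 0.04,"dy": 0,"dz": -0.2,"wx": 0.003,"wy": 0.03,"wz": 0},{"dx": 0.06,"dy": 0,"dz": -0.3,"wx": 0.004,"wy": 0.045,"wz": 0},{"dx": 0.075,"dy": -0.01,"dz": -0.36,"wx": 0.005,"wy": 0.056,"wz": 0},{"dx": 0.085,"dy": -0.01,"dz": -0.39,"wx": 0.006,"wy": 0.063,"wz": 0}]'

```text
time_s: 8.0
eef_pos: [0.4155, -0.3175, 0.1742]
eef_rot: [-0.001, 0.736, 0.676, 0.001]
wrist_force: [0.1, 1.8, -3.8]
opening: 0.179
grasp_force: 58.7
```

Run:
```python
from h import *
go(*lip(-15,.03,.085))
```

```text
t 8.0 p [ 0.4155 -0.3175  0.1742] shift [ 0.205 -0.036  0.078] turn [ 0.0063  0.0831 -0.0017] deg 14.999836474204008 F [ 0.1  1.8 -3.8] op 0.179 q [-0.88  0.13  1.79  0.    1.23 -0.8 ]
```

servo_tool --steps '[{"dx": 0.04,"dy": -0.01,"dz": 0.015,"wx": 0.0014,"wy": 0.0166,"wz": 0},{"dx": 0.08,"dy": -0.01,"dz": 0.03,"wx": 0.0028,"wy": 0.033,"wz": 0},{"dx": 0.12,"dy": -0.02,"dz": 0.045,"wx": 0.0042,"wy": 0.05,"wz": 0},{"dx": 0.165,"dy": -0.03,"dz": 0.06,"wx": 0.0056,"wy": 0.067,"wz": 0},{"dx": 0.205,"dy": -0.035,"dz": 0.078,"wx": 0.007,"wy": 0.083,"wz": 0}]'

```text
time_s: 8.42
eef_pos: [0.4364, -0.3219, 0.1836]
eef_rot: [-0.096, 0.731, 0.67, -0.087]
wrist_force: [0.2, 0.9, -4.9]
opening: 0.175
grasp_force: 58.9
```

Run:
```python
from h import *
go(*lip(-25,.03,.07)); go(*lip(-32,.03,.063))
```

```text
t 8.42 p [ 0.4364 -0.3219  0.1836] shift [ 0.178 -0.009 -0.02 ] turn [ 0.0047  0.0558 -0.0014] deg 10.08642668766612 F [ 0.2  0.9 -4.9] op 0.175 q [-0.76  0.32  1.56 -0.16  1.47 -0.64]
t 8.42 p [ 0.4364 -0.3219  0.1836] shift [ 0.319 -0.022 -0.007] turn [ 0.0081  0.0946 -0.0013] deg 17.085105313742034 F [ 0.2  0.9 -4.9] op 0.175 q [-0.76  0.32  1.56 -0.16  1.47 -0.64]
```

servo_tool --steps '[{"dx": 0.036,"dy": 0,"dz": -0.004,"wx": 0.001,"wy": 0.011,"wz": 0},{"dx": 0.072,"dy": 0,"dz": -0.008,"wx": 0.002,"wy": 0.022,"wz": 0},{"dx": 0.108,"dy": 0,"dz": -0.012,"wx": 0.003,"wy": 0.033,"wz": 0},{"dx": 0.144,"dy": 0,"dz": -0.016,"wx": 0.004,"wy": 0.044,"wz": 0},{"dx": 0.178,"dy": -0.01,"dz": -0.02,"wx": 0.005,"wy": 0.056,"wz": 0}]'

```text
time_s: 8.83
eef_pos: [0.4542, -0.3226, 0.1813]
eef_rot: [-0.16, 0.719, 0.66, -0.145]
wrist_force: [-0.1, 0.0, -3.8]
opening: 0.171
grasp_force: 59.0
```

servo_tool --steps '[{"dx": 0.028,"dy": 0,"dz": 0.002,"wx": 0.0007,"wy": 0.0078,"wz": 0},{"dx": 0.056,"dy": 0,"dz": 0.004,"wx": 0.0014,"wy": 0.0156,"wz": 0},{"dx": 0.084,"dy": 0,"dz": 0.007,"wx": 0.002,"wy": 0.0233,"wz": 0},{"dx": 0.112,"dy": -0.01,"dz": 0.01,"wx": 0.0027,"wy": 0.031,"wz": 0},{"dx": 0.14,"dy": -0.01,"dz": 0.013,"wx": 0.0034,"wy": 0.039,"wz": 0}]'

```text
time_s: 9.25
eef_pos: [0.4682, -0.3239, 0.1824]
eef_rot: [-0.204, 0.708, 0.65, -0.185]
wrist_force: [0.4, -0.9, -4.1]
opening: 0.172
grasp_force: 59.0
```

Run:
```python
from h import *
go(*lip(-39,.03,.058))
s=snap('side');t=snap('top')
im=np.hstack([cv2.resize(s['frame'][90:290,200:400,::-1],(400,400)),cv2.resize(t['frame'][110:310,240:440,::-1],(400,400))]); cv2.imwrite('pics/tip.png',im)
```

```text
t 9.25 p [ 0.4682 -0.3239  0.1824] shift [ 0.151 -0.015  0.019] turn [ 0.0029  0.039  -0.0013] deg 7.035956010856209 F [ 0.4 -0.9 -4.1] op 0.172 q [-0.65  0.58  1.27 -0.29  1.76 -0.55]
```

View pics/tip.png

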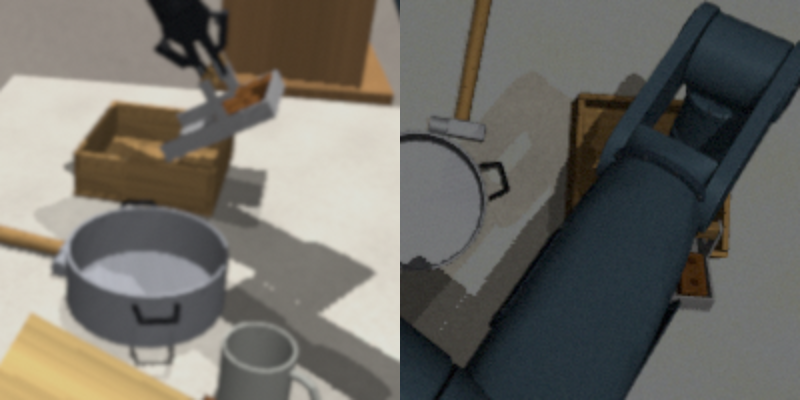

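Tray at −32° with lip inside the crate at (165,158); blanks haven't slid yet. Continue tipping slowly.

servo_tool --steps '[{"dx": 0.03,"dy": 0,"dz": 0.004,"wx": 0.0007,"wy": 0.0078,"wz": 0},{"dx": 0.06,"dy": 0,"dz": 0.008,"wx": 0.0014,"wy": 0.0156,"wz": 0},{"dx": 0.09,"dy": 0,"dz": 0.012,"wx": 0.002,"wy": 0.0233,"wz": 0},{"dx": 0.12,"dy": -0.01,"dz": 0.016,"wx": 0.0027,"wy": 0.031,"wz": 0},{"dx": 0.15,"dy": -0.015,"dz": 0.02,"wx": 0.0034,"wy": 0.039,"wz": 0}]'

```text
time_s: 9.77
eef_pos: [0.4826, -0.3255, 0.1846]
eef_rot: [-0.247, 0.695, 0.637, -0.225]
wrist_force: [-0.5, 0.8, -4.1]
opening: 0.174
grasp_force: 59.1
```

servo_tool --steps '[{"dx": 0,"dy": 0,"dz": 0,"wx": 0,"wy": 0,"wz": 0},{"dx": 0,"dy": 0,"dz": 0,"wx": 0,"wy": 0,"wz": 0},{"dx": 0,"dy": 0,"dz": 0,"wx": 0,"wy": 0,"wz": 0},{"dx": 0,"dy": 0,"dz": 0,"wx": 0,"wy": 0,"wz": 0},{"dx": 0,"dy": 0,"dz": 0,"wx": 0,"wy": 0,"wz": 0}]'

```text
time_s: 10.18
eef_pos: [0.482, -0.3257, 0.185]
eef_rot: [-0.247, 0.695, 0.637, -0.225]
wrist_force: [0.7, -0.6, -2.7]
opening: 0.175
grasp_force: 59.2
```

```bash
cat >> h.py <<'E'
def brown(tag):
    s=snap('side'); h=cv2.cvtColor(s['frame'],cv2.COLOR_RGB2HSV); f=s['frame'][130:150,300:345]
    cv2.imwrite(f'pics/{tag}.png',cv2.resize(s['frame'][110:210,230:350,::-1],(480,400)))
    o=[ctrl.get_obs()]; m=cv2.inRange(h,(4,150,50),(13,255,200))[110:200,230:350]
    n,l,st,ce=cv2.connectedComponentsWithStats(m); print('blobs',[(int(a[4]),(c+[230,110]).round().tolist()) for a,c in zip(st[1:],ce[1:]) if a[4]>15])
E
python3 - <<'E'
from h import *
go(*lip(-45,.03,.055)); print(ctrl.get_obs()['torque']); brown('a')
E
```

```text
t 10.18 p [ 0.482  -0.3257  0.185 ] shift [ 0.146 -0.009  0.004] turn [ 0.0026  0.0331 -0.001 ] deg 5.977534116120452 F [ 0.7 -0.6 -2.7] op 0.175 q [-0.62  0.69  1.14 -0.34  1.9  -0.55]
[-0.0516294  -0.62319471 -0.03800799]
blobs []
```

servo_tool --steps '[{"dx": 0.03,"dy": 0,"dz": 0.001,"wx": 0.0006,"wy": 0.0066,"wz": 0},{"dx": 0.06,"dy": 0,"dz": 0.002,"wx": 0.0012,"wy": 0.0132,"wz": 0},{"dx": 0.09,"dy": 0,"dz": 0.003,"wx": 0.0018,"wy": 0.02,"wz": 0},{"dx": 0.12,"dy": 0,"dz": 0.004,"wx": 0.0024,"wy": 0.0265,"wz": 0},{"dx": 0.145,"dy": 0,"dz": 0.005,"wx": 0.003,"wy": 0.033,"wz": 0}]'

```text
time_s: 10.65
eef_pos: [0.4971, -0.3255, 0.1844]
eef_rot: [-0.284, 0.68, 0.624, -0.259]
wrist_force: [-0.5, -0.3, -3.6]
opening: 0.178
grasp_force: 59.3
```

servo_tool --steps '[{"dx": 0,"dy": 0,"dz": 0,"wx": 0,"wy": 0,"wz": 0},{"dx": 0,"dy": 0,"dz": 0,"wx": 0,"wy": 0,"wz": 0},{"dx": 0,"dy": 0,"dz": 0,"wx": 0,"wy": 0,"wz": 0},{"dx": 0,"dy": 0,"dz": 0,"wx": 0,"wy": 0,"wz": 0},{"dx": 0,"dy": 0,"dz": 0,"wx": 0,"wy": 0,"wz": 0}]'

```text
time_s: 11.07
eef_pos: [0.4965, -0.3257, 0.1853]
eef_rot: [-0.283, 0.681, 0.624, -0.258]
wrist_force: [0.5, 0.3, -2.8]
opening: 0.176
grasp_force: 59.3
```

Run:
```python
from h import *
go(*lip(-45,.03,.055)); 
s=snap('side');w=snap('wrist')
im=np.hstack([cv2.resize(s['frame'][110:210,230:350,::-1],(480,400)),cv2.resize(w['frame'][:,:,::-1],(320,400))]); cv2.imwrite('pics/slid.png',im)
```

```text
t 11.07 p [ 0.4965 -0.3257  0.1853] shift [ 0.001 -0.009  0.001] turn [-0.0005 -0.0001 -0.0009] deg 0.1943359875630063 F [ 0.5  0.3 -2.8] op 0.176 q [-0.59  0.8   1.02 -0.39  2.01 -0.55]
```

View pics/slid.png

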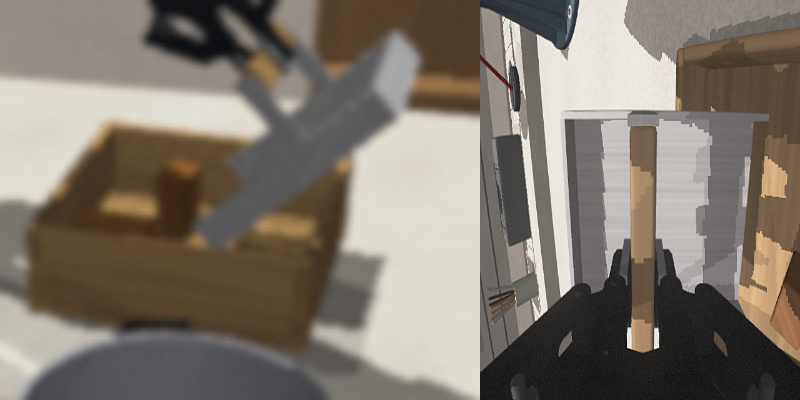

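Wrist view: tray floor empty; side view: one blank standing at (180,200) and others lying in the crate at (110,220). Withdraw up along the tray's own slope.

servo_tool --steps '[{"dx": -0.04,"dy": 0,"dz": 0.04,"wx": 0,"wy": 0,"wz": 0},{"dx": -0.09,"dy": 0.01,"dz": 0.09,"wx": 0,"wy": 0,"wz": 0},{"dx": -0.15,"dy": 0.01,"dz": 0.15,"wx": 0,"wy": 0,"wz": 0},{"dx": -0.22,"dy": 0.02,"dz": 0.23,"wx": 0,"wy": 0,"wz": 0},{"dx": -0.3,"dy": 0.03,"dz": 0.33,"wx": 0,"wy": 0,"wz": 0}]'

```text
time_s: 11.58
eef_pos: [0.4657, -0.3225, 0.2186]
eef_rot: [-0.283, 0.681, 0.624, -0.258]
wrist_force: [0.5, 0.8, -2.7]
opening: 0.175
grasp_force: 59.3
```

servo_tool --steps '[{"dx": -0.1,"dy": 0.01,"dz": 0.15,"wx": 0,"wy": 0,"wz": 0},{"dx": -0.2,"dy": 0.02,"dz": 0.3,"wx": 0,"wy": 0,"wz": 0},{"dx": -0.3,"dy": 0.03,"dz": 0.45,"wx": 0,"wy": 0,"wz": 0},{"dx": -0.4,"dy": 0.04,"dz": 0.6,"wx": 0,"wy": 0,"wz": 0},{"dx": -0.5,"dy": 0.05,"dz": 0.7,"wx": 0,"wy": 0,"wz": 0}]'

```text
time_s: 12.0
eef_pos: [0.4158, -0.3177, 0.2906]
eef_rot: [-0.282, 0.682, 0.624, -0.258]
wrist_force: [0.2, -0.4, -2.1]
opening: 0.173
grasp_force: 59.4
```

Run:
```python
from h import *
go([.45,-.2,.27],rot(23))
s=snap('side');t=snap('top')
im=np.hstack([cv2.resize(s['frame'][110:210,230:350,::-1],(440,400)),cv2.resize(t['frame'][140:260,310:420,::-1],(360,400))]); cv2.imwrite('pics/slid2.png',im)
```

```text
t 12.0 p [ 0.4158 -0.3177  0.2906] shift [ 0.342  1.177 -0.206] turn [-0.0338 -0.3759 -0.0008] deg 67.93823173120718 F [ 0.2 -0.4 -2.1] op 0.173 q [-0.65  0.53  1.21 -0.44  2.05 -0.63]
```

View pics/slid2.png

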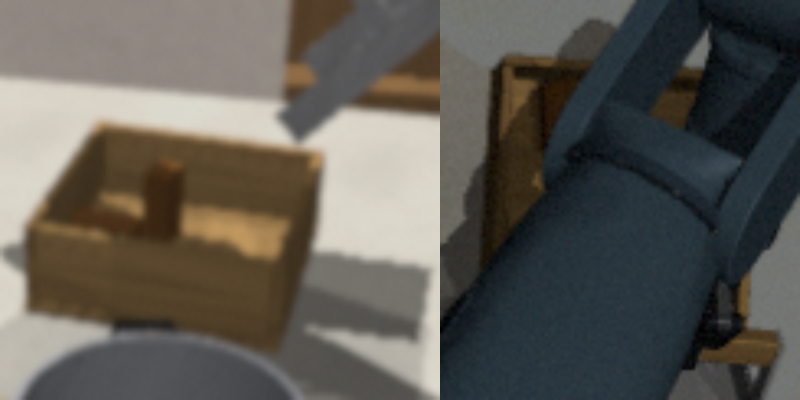

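Tray is out; in the crate a blank stands at (165,195) and flat ones lie at (105,220). Return to the rack, turning the tray back on the way.

servo_tool --steps '[{"dx": 0,"dy": 0.05,"dz": 0,"wx": -0.001,"wy": -0.012,"wz": 0},{"dx": 0,"dy": 0.15,"dz": 0,"wx": -0.003,"wy": -0.038,"wz": 0},{"dx": 0,"dy": 0.3,"dz": 0,"wx": -0.006,"wy": -0.065,"wz": 0},{"dx": 0,"dy": 0.45,"dz": 0,"wx": -0.0085,"wy": -0.095,"wz": 0},{"dx": 0,"dy": 0.63,"dz": 0,"wx": -0.0113,"wy": -0.1253,"wz": 0}]'

```text
time_s: 12.52
eef_pos: [0.4168, -0.2542, 0.2876]
eef_rot: [-0.142, 0.724, 0.663, -0.13]
wrist_force: [-0.7, -0.0, -1.2]
opening: 0.177
grasp_force: 59.3
```

servo_tool --steps '[{"dx": 0,"dy": 0.18,"dz": 0,"wx": -0.0022,"wy": -0.025,"wz": 0},{"dx": 0.02,"dy": 0.36,"dz": 0,"wx": -0.0045,"wy": -0.05,"wz": 0},{"dx": 0.05,"dy": 0.54,"dz": 0,"wx": -0.0068,"wy": -0.075,"wz": 0},{"dx": 0.08,"dy": 0.72,"dz": 0,"wx": -0.009,"wy": -0.1,"wz": 0},{"dx": 0.12,"dy": 0.9,"dz": 0,"wx": -0.0113,"wy": -0.1253,"wz": 0}]'

```text
time_s: 12.93
eef_pos: [0.4283, -0.1636, 0.2879]
eef_rot: [0.003, 0.737, 0.676, 0.002]
wrist_force: [-0.6, 0.1, -2.2]
opening: 0.174
grasp_force: 59.2
```

servo_tool --steps '[{"dx": 0.04,"dy": 0.18,"dz": 0,"wx": -0.0022,"wy": -0.025,"wz": 0},{"dx": 0.08,"dy": 0.36,"dz": 0,"wx": -0.0045,"wy": -0.05,"wz": 0},{"dx": 0.12,"dy": 0.54,"dz": 0,"wx": -0.0068,"wy": -0.075,"wz": 0},{"dx": 0.16,"dy": 0.72,"dz": 0,"wx": -0.009,"wy": -0.1,"wz": 0},{"dx": 0.2,"dy": 0.9,"dz": 0,"wx": -0.0113,"wy": -0.1253,"wz": 0}]'

```text
time_s: 13.35
eef_pos: [0.448, -0.0736, 0.2876]
eef_rot: [0.148, 0.722, 0.662, 0.134]
wrist_force: [0.2, 0.1, -2.3]
opening: 0.177
grasp_force: 59.3
```

servo_tool --steps '[{"dx": 0.04,"dy": 0.2,"dz": 0,"wx": 0,"wy": 0,"wz": 0},{"dx": 0.08,"dy": 0.4,"dz": 0,"wx": 0,"wy": 0,"wz": 0},{"dx": 0.12,"dy": 0.6,"dz": 0,"wx": 0,"wy": 0,"wz": 0},{"dx": 0.16,"dy": 0.8,"dz": 0,"wx": 0,"wy": 0,"wz": 0},{"dx": 0.2,"dy": 1.0,"dz": 0,"wx": 0,"wy": 0,"wz": 0}]'

```text
time_s: 13.77
eef_pos: [0.4677, 0.0265, 0.2873]
eef_rot: [0.146, 0.723, 0.662, 0.133]
wrist_force: [0.1, 0.1, -2.9]
opening: 0.177
grasp_force: 59.3
```

servo_tool --steps '[{"dx": 0.04,"dy": 0.2,"dz": 0,"wx": 0,"wy": 0,"wz": 0},{"dx": 0.08,"dy": 0.4,"dz": 0,"wx": 0,"wy": 0,"wz": 0},{"dx": 0.12,"dy": 0.6,"dz": 0,"wx": 0,"wy": 0,"wz": 0},{"dx": 0.16,"dy": 0.8,"dz": 0,"wx": 0,"wy": 0,"wz": 0},{"dx": 0.2,"dy": 1.0,"dz": 0,"wx": 0,"wy": 0,"wz": 0}]'

```text
time_s: 14.18
eef_pos: [0.4877, 0.1264, 0.2872]
eef_rot: [0.146, 0.723, 0.662, 0.133]
wrist_force: [0.4, -0.2, -2.7]
opening: 0.174
grasp_force: 59.3
```

Run:
```python
from h import *
go(P0+[0.01,0,.12],R0)
```

```text
t 14.18 p [0.4877 0.1264 0.2872] shift [ 0.073  1.894 -0.358] turn [ 0.0005 -0.0013 -0.0011] deg 0.32714098103521644 F [ 0.4 -0.2 -2.7] op 0.174 q [ 0.05 -0.29  2.   -0.06  1.05  0.16]
```

servo_tool --steps '[{"dx": 0.01,"dy": 0.2,"dz": 0,"wx": 0,"wy": 0,"wz": 0},{"dx": 0.02,"dy": 0.4,"dz": 0,"wx": 0,"wy": 0,"wz": 0},{"dx": 0.03,"dy": 0.6,"dz": 0,"wx": 0,"wy": 0,"wz": 0},{"dx": 0.04,"dy": 0.8,"dz": 0,"wx": 0,"wy": 0,"wz": 0},{"dx": 0.04,"dy": 1.0,"dz": 0,"wx": 0,"wy": 0,"wz": 0}]'

```text
time_s: 14.6
eef_pos: [0.4917, 0.2261, 0.2871]
eef_rot: [0.146, 0.723, 0.662, 0.133]
wrist_force: [-0.1, -0.5, -2.4]
opening: 0.177
grasp_force: 59.3
```

servo_tool --steps '[{"dx": 0,"dy": 0.2,"dz": -0.05,"wx": 0,"wy": -0.0013,"wz": -0.001},{"dx": 0,"dy": 0.4,"dz": -0.15,"wx": 0,"wy": -0.0013,"wz": -0.001},{"dx": 0,"dy": 0.6,"dz": -0.25,"wx": 0,"wy": -0.0013,"wz": -0.001},{"dx": 0,"dy": 0.8,"dz": -0.35,"wx": 0,"wy": -0.0013,"wz": -0.001},{"dx": 0,"dy": 0.89,"dz": -0.36,"wx": 0,"wy": -0.0013,"wz": -0.001}]'

```text
time_s: 15.02
eef_pos: [0.4905, 0.3154, 0.2488]
eef_rot: [0.147, 0.723, 0.662, 0.132]
wrist_force: [-0.6, 0.3, -3.2]
opening: 0.173
grasp_force: 59.3
```

Run:
```python
from h import *
go(P0+[.004,0,.02],R0); s=snap('side','ab_s')
```

```text
t 15.02 p [0.4905 0.3154 0.2488] shift [-0.015  0.004 -0.974] turn [ 0.0009 -0.001  -0.0004] deg 0.26125589572886676 F [-0.6  0.3 -3.2] op 0.173 q [ 0.49 -0.    1.82 -0.26  1.    0.68]
```

servo_tool --steps '[{"dx": 0,"dy": 0,"dz": -0.15,"wx": 0,"wy": 0,"wz": 0},{"dx": 0,"dy": 0,"dz": -0.35,"wx": 0,"wy": 0,"wz": 0},{"dx": 0,"dy": 0,"dz": -0.55,"wx": 0,"wy": 0,"wz": 0},{"dx": -0.01,"dy": 0,"dz": -0.75,"wx": 0,"wy": 0,"wz": 0},{"dx": -0.015,"dy": 0,"dz": -0.9,"wx": 0,"wy": 0,"wz": 0}]'

```text
time_s: 15.48
eef_pos: [0.4905, 0.3131, 0.1606]
eef_rot: [0.148, 0.724, 0.661, 0.134]
wrist_force: [-0.3, 0.1, -3.1]
opening: 0.176
grasp_force: 59.2
```

Run:
```python
from h import *
go(P0+[.004,0,.002],R0)
```

```text
t 15.48 p [0.4905 0.3131 0.1606] shift [-0.015  0.027 -0.272] turn [0.0008 0.0001 0.0001] deg 0.14721804505243535 F [-0.3  0.1 -3.1] op 0.176 q [ 0.48  0.1   1.9  -0.3   0.82  0.74]
```

servo_tool --steps '[{"dx": 0,"dy": 0,"dz": -0.05,"wx": 0,"wy": 0,"wz": 0},{"dx": 0,"dy": 0,"dz": -0.1,"wx": 0,"wy": 0,"wz": 0},{"dx": 0,"dy": 0,"dz": -0.15,"wx": 0,"wy": 0,"wz": 0},{"dx": 0,"dy": 0,"dz": -0.2,"wx": 0,"wy": 0,"wz": 0},{"dx": 0,"dy": 0,"dz": -0.2,"wx": 0,"wy": 0,"wz": 0}]'

```text
time_s: 15.9
eef_pos: [0.4911, 0.3142, 0.1417]
eef_rot: [0.148, 0.723, 0.661, 0.135]
wrist_force: [-1.0, 0.4, -1.8]
opening: 0.173
grasp_force: 59.2
```

Run:
```python
from h import *
go(P0+[.004,0,.002],R0)
```

```text
t 15.9 p [0.4911 0.3142 0.1417] shift [-0.021  0.016 -0.083] turn [ 0.0004  0.0005 -0.    ] deg 0.12390386359871425 F [-1.   0.4 -1.8] op 0.173 q [ 0.48  0.13  1.91 -0.31  0.77  0.76]
```

servo_tool --steps '[{"dx": -0.01,"dy": 0,"dz": -0.02,"wx": 0,"wy": 0,"wz": 0},{"dx": -0.02,"dy": 0.01,"dz": -0.04,"wx": 0,"wy": 0,"wz": 0},{"dx": -0.02,"dy": 0.01,"dz": -0.06,"wx": 0,"wy": 0,"wz": 0},{"dx": -0.02,"dy": 0.01,"dz": -0.06,"wx": 0,"wy": 0,"wz": 0},{"dx": -0.02,"dy": 0.01,"dz": -0.06,"wx": 0,"wy": 0,"wz": 0}]'

```text
time_s: 16.32
eef_pos: [0.489, 0.3154, 0.1358]
eef_rot: [0.148, 0.723, 0.661, 0.135]
wrist_force: [1.0, -0.3, -3.2]
opening: 0.179
grasp_force: 59.3
```

Run:
```python
from h import *
go(P0,R0)
```

```text
t 16.32 p [0.489  0.3154 0.1358] shift [-0.04   0.004 -0.044] turn [ 0.0004  0.0005 -0.0002] deg 0.1277845358661777 F [ 1.  -0.3 -3.2] op 0.179 q [ 0.49  0.14  1.92 -0.32  0.76  0.77]
```

servo_tool --steps '[{"dx": 0,"dy": 0,"dz": -0.01,"wx": 0,"wy": 0,"wz": 0},{"dx": -0.01,"dy": 0,"dz": -0.02,"wx": 0,"wy": 0,"wz": 0},{"dx": -0.015,"dy": 0,"dz": -0.03,"wx": 0,"wy": 0,"wz": 0},{"dx": -0.02,"dy": 0,"dz": -0.04,"wx": 0,"wy": 0,"wz": 0},{"dx": -0.02,"dy": 0,"dz": -0.04,"wx": 0,"wy": 0,"wz": 0}]'

```text
time_s: 16.73
eef_pos: [0.4874, 0.3154, 0.1325]
eef_rot: [0.149, 0.723, 0.661, 0.135]
wrist_force: [-0.6, -1.2, 2.1]
opening: 0.178
grasp_force: 59.9
```

servo_tool --steps '[{"dx": -0.005,"dy": 0,"dz": -0.003,"wx": 0,"wy": 0,"wz": 0},{"dx": -0.01,"dy": 0,"dz": -0.006,"wx": 0,"wy": 0,"wz": 0},{"dx": -0.015,"dy": 0,"dz": -0.008,"wx": 0,"wy": 0,"wz": 0},{"dx": -0.02,"dy": 0,"dz": -0.01,"wx": 0,"wy": 0,"wz": 0},{"dx": -0.02,"dy": 0,"dz": -0.01,"wx": 0,"wy": 0,"wz": 0}]'

```text
time_s: 17.15
eef_pos: [0.486, 0.3159, 0.1319]
eef_rot: [0.149, 0.723, 0.661, 0.136]
wrist_force: [-0.4, -0.6, 4.8]
opening: 0.179
grasp_force: 60.3
```

Run:
```python
from h import *
go(P0,R0); print(ctrl.get_obs()['torque'])
```

```text
t 17.15 p [0.486  0.3159 0.1319] shift [-0.01  -0.001 -0.005] turn [-0.      0.0013 -0.0002] deg 0.24150593110910484 F [-0.4 -0.6  4.8] op 0.179 q [ 0.49  0.14  1.93 -0.32  0.75  0.78]
[-0.0317573  -0.03516287  0.04076188]
```

Seated on the board, ~1 mm from the original pose. Nudge 1.5 mm down-slope to the ledge, then check the force.

servo_tool --steps '[{"dx": -0.005,"dy": 0,"dz": -0.002,"wx": 0,"wy": 0,"wz": 0},{"dx": -0.01,"dy": 0,"dz": -0.004,"wx": 0,"wy": 0,"wz": 0},{"dx": -0.015,"dy": 0,"dz": -0.006,"wx": 0,"wy": 0,"wz": 0},{"dx": -0.015,"dy": 0,"dz": -0.006,"wx": 0,"wy": 0,"wz": 0},{"dx": -0.015,"dy": 0,"dz": -0.006,"wx": 0,"wy": 0,"wz": 0}]'

```text
time_s: 17.57
eef_pos: [0.4844, 0.316, 0.1313]
eef_rot: [0.148, 0.723, 0.661, 0.136]
wrist_force: [0.1, -0.3, 4.5]
opening: 0.176
grasp_force: 60.4
```

servo_tool --steps '[{"dx": -0.005,"dy": 0,"dz": -0.002,"wx": 0,"wy": 0,"wz": 0},{"dx": -0.01,"dy": 0,"dz": -0.004,"wx": 0,"wy": 0,"wz": 0},{"dx": -0.01,"dy": 0,"dz": -0.004,"wx": 0,"wy": 0,"wz": 0},{"dx": -0.01,"dy": 0,"dz": -0.004,"wx": 0,"wy": 0,"wz": 0},{"dx": -0.01,"dy": 0,"dz": -0.004,"wx": 0,"wy": 0,"wz": 0}]'

```text
time_s: 17.98
eef_pos: [0.4835, 0.316, 0.1309]
eef_rot: [0.148, 0.723, 0.661, 0.136]
wrist_force: [1.4, 0.3, 5.6]
opening: 0.179
grasp_force: 60.4
```

servo_tool --steps '[{"dx": 0,"dy": 0,"dz": 0,"wx": 0,"wy": 0,"wz": 0},{"dx": 0,"dy": 0,"dz": 0,"wx": 0,"wy": 0,"wz": 0},{"dx": 0,"dy": 0,"dz": 0,"wx": 0,"wy": 0,"wz": 0},{"dx": 0,"dy": 0,"dz": 0,"wx": 0,"wy": 0,"wz": 0},{"dx": 0,"dy": 0,"dz": 0,"wx": 0,"wy": 0,"wz": 0}]' --jaw 1

```text
time_s: 18.4
eef_pos: [0.4823, 0.3153, 0.1295]
eef_rot: [0.148, 0.723, 0.661, 0.134]
wrist_force: [0.1, 0.4, -0.2]
opening: 0.873
grasp_force: 0.0
```

servo_tool --steps '[{"dx": 0,"dy": 0,"dz": 0,"wx": 0,"wy": 0,"wz": 0},{"dx": 0,"dy": 0,"dz": 0,"wx": 0,"wy": 0,"wz": 0},{"dx": 0,"dy": 0,"dz": 0,"wx": 0,"wy": 0,"wz": 0},{"dx": 0,"dy": 0,"dz": 0,"wx": 0,"wy": 0,"wz": 0},{"dx": 0,"dy": 0,"dz": 0,"wx": 0,"wy": 0,"wz": 0}]'

```text
time_s: 18.82
eef_pos: [0.4826, 0.3154, 0.1299]
eef_rot: [0.148, 0.723, 0.661, 0.135]
wrist_force: [0.1, -0.2, 0.4]
opening: 1.003
grasp_force: 0.0
```

servo_tool --steps '[{"dx": -0.04,"dy": 0,"dz": 0.1,"wx": 0,"wy": 0,"wz": 0},{"dx": -0.1,"dy": 0,"dz": 0.24,"wx": 0,"wy": 0,"wz": 0},{"dx": -0.18,"dy": 0.01,"dz": 0.43,"wx": 0,"wy": 0,"wz": 0},{"dx": -0.26,"dy": 0.02,"dz": 0.62,"wx": 0,"wy": 0,"wz": 0},{"dx": -0.35,"dy": 0.03,"dz": 0.83,"wx": 0,"wy": 0,"wz": 0}]'

```text
time_s: 19.23
eef_pos: [0.4468, 0.3182, 0.214]
eef_rot: [0.148, 0.723, 0.661, 0.134]
wrist_force: [0.7, 0.0, -1.0]
opening: 1.005
grasp_force: 0.0
```

servo_tool --steps '[{"dx": -0.15,"dy": 0.1,"dz": 0.18,"wx": 0,"wy": 0,"wz": 0},{"dx": -0.3,"dy": 0.2,"dz": 0.36,"wx": 0,"wy": 0,"wz": 0},{"dx": -0.45,"dy": 0.35,"dz": 0.5,"wx": 0,"wy": 0,"wz": 0},{"dx": -0.6,"dy": 0.5,"dz": 0.6,"wx": 0,"wy": 0,"wz": 0},{"dx": -0.75,"dy": 0.65,"dz": 0.6,"wx": 0,"wy": 0,"wz": 0}]'

```text
time_s: 19.65
eef_pos: [0.3726, 0.3848, 0.2771]
eef_rot: [0.148, 0.723, 0.66, 0.138]
wrist_force: [0.2, 0.9, 0.4]
opening: 0.996
grasp_force: 0.0
```

servo_tool --steps '[{"dx": -0.15,"dy": 0.18,"dz": 0,"wx": 0,"wy": 0,"wz": 0},{"dx": -0.3,"dy": 0.36,"dz": 0,"wx": 0,"wy": 0,"wz": 0},{"dx": -0.45,"dy": 0.54,"dz": 0,"wx": 0,"wy": 0,"wz": 0},{"dx": -0.6,"dy": 0.72,"dz": 0,"wx": 0,"wy": 0,"wz": 0},{"dx": -0.7,"dy": 0.85,"dz": 0,"wx": 0,"wy": 0,"wz": 0}]'

```text
time_s: 20.07
eef_pos: [0.3009, 0.4696, 0.2738]
eef_rot: [0.148, 0.723, 0.661, 0.135]
wrist_force: [0.6, 0.4, 0.1]
opening: 1.002
grasp_force: 0.0
```

Run:
```python
from h import *
T=snap('top');S=snap('side','end_s'); cv2.imwrite('pics/end_t.png',T['frame'][:,:,::-1])
a=cv2.imread('pics/side0.png').astype(int);b=S['frame'][:,:,::-1].astype(int)
at=cv2.imread('pics/top0.png').astype(int);bt=T['frame'][:,:,::-1].astype(int)
for n,x,y,r in [('rack s',a,b,(230,370,170,320)),('rack t',at,bt,(165,260,100,195)),('mug t',at,bt,(240,285,170,210)),('jar t',at,bt,(125,160,190,220)),('ham t',at,bt,(95,185,250,292)),('pan t',at,bt,(180,242,218,278)),('crate t',at,bt,(160,236,328,404))]:
    d=abs(x-y).max(2)[r[0]:r[1],r[2]:r[3]]>30; ys,xs=np.nonzero(d); print(n,d.sum(), (ys.min()+r[0],ys.max()+r[0],xs.min()+r[2],xs.max()+r[2]) if d.any() else '')
# blanks in crate: dark red-brown, top view
h=cv2.cvtColor(T['frame'],cv2.COLOR_RGB2HSV); h0=cv2.cvtColor(cv2.imread('pics/top0.png'),cv2.COLOR_BGR2HSV)
print('blank hsv',h0[215,147],h0[238,159],'floor',h0[200,365])
d=(abs(at-bt).max(2)>14).astype(np.uint8); d[:160]=0;d[236:]=0;d[:,:328]=0;d[:,404:]=0
d=cv2.morphologyEx(d,cv2.MORPH_OPEN,np.ones((3,3)))
for q in cv2.findContours(d,0,1)[0]: print('crate blob',cv2.contourArea(q),[np.round(v,1) for v in cv2.minAreaRect(q)])
go(P0,R0)
```

```text
rack s 1615 (np.int64(246), np.int64(344), np.int64(190), np.int64(304))
rack t 613 (np.int64(191), np.int64(245), np.int64(126), np.int64(171))
mug t 0 
jar t 0 
ham t 0 
pan t 0 
crate t 364 (np.int64(165), np.int64(196), np.int64(340), np.int64(382))
blank hsv [ 16 221  60] [ 11 255  39] floor [ 17 148  86]
crate blob 690.5 [array([362.2, 177.9]), array([51.7, 27.4]), np.float64(19.0)]
t 20.17 p [0.3009 0.47   0.2736] shift [ 1.841 -1.542 -1.422] turn [ 0.0001  0.0006 -0.0011] deg 0.22260307644357083 F [ 0.2 -0.6  0.4] op 0.998 q [ 0.99  0.02  1.74 -0.38  1.2   1.18]
```

Run:
```python
import cv2,numpy as np
for n,f,rs in [('s','side0','end_s'),('t','top0','end_t')] and [('side','side0',[(242,300,195,275),(290,345,190,260),(235,300,262,300),(285,345,270,305)]),('top','top0',[(170,205,115,172),(213,236,108,175),(236,252,115,175)])]:
    a=cv2.imread(f'pics/{f}.png',0);b=cv2.imread(f'pics/end_{f[0]}.png',0)
    for r in rs:
        p=a[r[0]:r[1],r[2]:r[3]]; S=b[r[0]-8:r[1]+8,r[2]-8:r[3]+8]
        m=cv2.matchTemplate(S,p,cv2.TM_CCOEFF_NORMED);_,v,_,l=cv2.minMaxLoc(m);print(n,r,'shift',l[0]-8,l[1]-8,round(v,3))
```

```text
side (242, 300, 195, 275) shift 0 0 0.879
side (290, 345, 190, 260) shift 6 3 0.819
side (235, 300, 262, 300) shift 1 0 0.889
side (285, 345, 270, 305) shift 1 -1 0.655
top (170, 205, 115, 172) shift 0 0 0.976
top (213, 236, 108, 175) shift 0 1 0.563
top (236, 252, 115, 175) shift 0 0 0.85
```

```bash
python3 -c "
from bench import workorder
print(workorder.hand_in())"
```

```text
the job is handed in; nothing more can be done
None
```

I tipped all three blanks into the crate, set the empty tray back on the rack within about 2 mm of where it stood with its closed end at the ledge, let go, and handed the job in at about 20 s; one blank was left standing on end, and the count of three comes from the drop in weight and the area they cover in the top picture.

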